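Rock the heavy lemon bin to roll its lemons into the tray

ROBOT

A 6-joint arm with a two-finger parallel gripper is mounted at the origin on the work surface; the furniture and walls round the work are solid. World frame = base frame: x ahead of the robot, y to its left, z up, the work surface at z = 0. Lengths are in m, angles in rad, forces in N, time in s.
With the tool pointing down it reaches from about 0.3 to 0.85 m from the base axis. Payload 5.4 kg.
Tool frame: the origin (TCP) lies midway between the tips of the shut fingers; the grasp point (between the pads) lies 19 mm behind it; z points along the fingers, x is the direction in which the jaws open and shut, and the axes are right-handed (so a half turn about z gives the same grasp; the last joint's range is limited). The gripper opens to 85 mm and grips with 20 to 120 N. Pads are 22 mm wide; open, the fingers measure 114 mm over their backs; the gripper's body (76 mm by 85 mm) begins 54 mm behind the grasp point. The pads swing forward as they close: fully open they stand 13 mm farther back than shut.
Start: joints at [1.086, 0.158, 1.597, -0, 1.386, -0.21], TCP at [0.156, 0.553, 0.231] pointing down, gripper open.
Joint ranges: [-2.91, 2.91], [-0.94, 2.29], [0.18, 2.7], [-1.29, 4.43], [0.17, 2.64], [-3, 3]. Speed limits (rad/s): [2.57, 2.57, 3.14, 3.14, 3.14, 3.14].

INTERFACE

Orientations are given as a unit quaternion [x, y, z, w].
In Python, from station import ctrl gives the robot as it stands.
- The arm moves only by the shell command python3 -m crank 'ROWS' [OPENING] [FORCE]. ROWS is JSON, a list of rows, each an object of numbers: "x", "y", "z": the shift along the tool's x, y, z in mm; "ax", "ay", "az": the turn, a rotation vector about the tool's x, y, z in rad. In form: [{"x": .., "y": .., "z": .., "ax": .., "ay": .., "az": ..}, ...]. A call has 1 to 8 rows; each row shifts and turns the commanded pose from where the row before left it, along the tool's axes as they then stand; what a row does not reach is not made up. A row lasts 1/8 s, in which the tool goes at most 62.5 mm and 10.7 degrees, less where a joint would pass 70% of its speed; a pose out of reach is approached as far as the arm can. A call with a gripper value outside its range is refused whole. OPENING is the opening in per cent of the stroke, from 0 (shut) to 100 (fully open), set as the call begins (- or left out, the last holds). The fingers move at their own pace and stop on an object; FORCE is the grip in N (left out, the last holds). Time passes only in rows, so rows that do not move let the fingers close. It gives the time, the measured TCP pose, the force and the opening at its end, in the units of the state.
- ctrl.read_state(): the state, without advancing time (a new reading comes with each control period).
- ctrl.capture(name): name is "scene" or "top" or "wrist"; returns the picture (400x640x3 uint8, red, green, blue); there is no depth.
- ctrl.camera_params(name): a dict with "mtx" (3x3 intrinsics, pixels), "rvec" (rotation vector, rad) and "tvec" (3), from world to camera coordinates, as OpenCV has them; the wrist camera has in their place "T_tool_cam" (4x4, takes a point from camera to tool coordinates, whose origin is the TCP and whose axes are the tool frame's). Camera axes: x right, y down, z forward; pixel columns grow to the right and rows downward; lengths in m; the calibration is good to about 2 mm. A picture is of the moment at which its call begins: read the wrist's pose just before it. camera_params takes no time and is no camera call.
- ctrl.finish_job(): hands the job in, once; it reports no verdict.
Trained networks look in the newest picture that a camera, given by its name, has taken for a name from the list of things; names that differ only in an ending like _2 or _b are one class to them, and where a whole thing is asked for, a point or a joint stands for the part that bears it (a point fixed in the world has none). Each returns a list of dicts, best first, with "confidence" (0 to 1); they miss things now and then, are a little off and sometimes report something else, mostly with a low value. They report only what shows in the picture. A call takes as long as a camera call. They do not tell look-alikes from the thing itself.
- ctrl.find_in(thing, camera): "at" ([column, row] in pixels, amid what is visible of it).
- ctrl.regions_of(thing, camera): "region" (400x640 bool, what is visible of it) and "at" ([column, row] in pixels, amid what is visible of it).
The state is a dict: "time_s": time; "joint_pos": joint angles; "qd": joint speeds; "joint_torque": joint torques, N m; "tool_pos": TCP position; "tcp_rot": TCP orientation; "ft_force": force on the tool from outside, world axes, zero at the start; "ft_torque": the same for the moment, N m; "width": finger opening in m.
Only numpy, scipy, OpenCV 4.12 (cv2) and the standard library are available. Lean on these libraries where they do the work, as an engineer would, in place of code of your own. Each camera call takes 0.05 s, during which the arm holds its last target. There are 200 camera calls.

TASK

Get the two lemons out of the heavy stoneware bin without touching them: raise the bin's wooden shutter, slide the wooden tray up to the bin's mouth with its low side facing it, and rock the bin forward on its front bottom edge, without lifting it, until both lemons have rolled into the tray. Then ease the bin gently back onto its base where it stood, push the shutter fully down again, and leave the tray with the lemons on the worktop; do not disturb the other things.

Things in the scene. Friction and masses are not known exactly. Their poses are not given: they have to be found in the camera images.
- bin: Heavy white stoneware bin, about 1.7 kg, rubber foot (friction about 1.2), open on top. 186 mm wide (x), 140 mm deep (y), walls 165 mm high; inner floor 75 mm up, with a 4 mm sill at the mouth. Origin: centre of its underside. Its mouth (shutter side) faces its own -y, its plain back wall +y. Centre of mass about 35 mm up, mid-depth.
- bin_back (a point): Point on the outside of the bin's back wall, mid-width, 140 mm above its underside (25 mm below the wall's top). Pushed forward here with about 10 N the bin rocks on its front bottom edge; it wants to fall back until about 55 degrees of tilt and would topple beyond. The lemons roll out by about 40 degrees.
- bin_foot (a point): Middle of the bin's front bottom edge (mouth side), the edge it rocks on; 70 mm from the bin's origin along its -y. Height 0 as long as the bin is not lifted.
- shutter (a joint): Height of the shutter in m: 0 shut, 0.068 fully up. It runs in grooves in the bin's mouth with about 2.5 N of friction and stays where it is left.
- shutter_tab (a point): On the wooden tab on the shutter's top edge, 9 mm below the tab's top: the tab is 26 mm wide (bin x), 12 mm thick (bin y), stands 26 mm above the shutter's panel and can be pinched from above across its thickness. Moves with the shutter; when shut this point is 181 mm above the worktop.
- tray: Loose dark wooden tray, 0.45 kg, 200 mm wide (x), 145 mm deep (y), walls 8 mm thick: 52 mm high at the -y side and along the first 85 mm of both ends, then stepped down to 24 mm at the +y (low) side, to fit under the tilting bin (best about 30 mm in front of the bin's foot, parallel and centred). Floor 6 mm thick. Origin: centre of its underside.
- tray_rim (a point): Top of the tray's high wall opposite the low side, mid-width (tray y = -68.5 mm, 52 mm up); the 8 mm wall can be pinched here from above. Once the tray is under the mouth, note the wall shelf that overhangs the back of the worktop, about 0.55 m up: wrists may meet it.
- lemon_1_c (a point): Centre of one of the two lemons, 78 mm long, 56 mm thick, 0.11 kg; starts lying in the bin.
- lemon_2_c (a point): Centre of the other lemon, the same size; starts lying in the bin.
- lemon_1: The same first lemon, origin on its underside as first lying.
- lemon_2: The same second lemon, origin on its underside as first lying.
- garlic_bulb: Bystander: garlic bulb, 60 mm, loose on the big cutting board to the left; origin at its underside.
- pepper_mill: Bystander: wooden pepper mill, 58 mm thick, 150 mm high, loose; origin at its underside.
- glass: Bystander: glass tumbler, 81 mm wide, 91 mm high, loose, at the back; origin at its underside.
Things that resemble listed ones, but are neither listed nor needed, are in the scene too. What is shaped like the lemon_2 but red is not meant.

How it is judged:
By the outcome, as a careful person would: the job done as asked, in the order asked, and still so for the second after the job is handed in, with the robot touching nothing.
It also fails if it takes over 72 s, if anything falls off the work surface, if the arm or the gripper's body presses on something with over 40 N, if the wrist force passes 120 N, or if a joint passes its speed limit or range.

## Working session

There is one attempt and no reset: what is moved stays moved. The work goes in short steps, Python scripts to look and compute and a shell command to move; the robot and the scene stay as the last step left them, time stands still between calls to the robot, and variables do not carry over. Pictures are saved under pics/ and viewed, about 8 in all and at most 12, crops included, and the job is handed in when it is done.

```bash
mkdir -p pics; ls; python3 - <<'E'
from station import ctrl
import cv2,numpy as np
s=ctrl.read_state();print({k:np.round(v,3).tolist() for k,v in s.items()})
for c in ("scene","top"):
    im=ctrl.capture(c); cv2.imwrite(f"pics/{c}0.png",im[:,:,::-1])
    p=ctrl.camera_params(c);print(c,p)
    for t in ("bin","tray","shutter_tab","tray_rim","bin_back","bin_foot","lemon_1","pepper_mill","glass","garlic_bulb"):
        print(t,[(np.round(d["at"]).tolist(),round(d["confidence"],2)) for d in ctrl.find_in(t,c)][:4])
print(ctrl.camera_params("wrist"))
E
```

```text
pics
{'time_s': 0.0, 'joint_pos': [1.086, 0.159, 1.598, -0.0, 1.386, -0.21], 'qd': [-0.0, 0.001, 0.0, 0.002, -0.001, 0.001], 'joint_torque': [0.001, -39.599, -33.144, -0.0, 0.008, 0.0], 'tool_pos': [0.156, 0.553, 0.23], 'tcp_rot': [0.797, 0.604, -0.001, 0.0], 'ft_force': [-0.098, 0.304, -0.284], 'ft_torque': [0.041, -0.031, -0.077], 'width': 0.085}
scene {'mtx': array([[497.30722541,   0.        , 325.00557649],
       [  0.        , 497.30722541, 196.33699536],
       [  0.        ,   0.        ,   1.        ]]), 'rvec': array([ 0.42027361, -2.93557513,  0.75308323]), 'tvec': array([0.43798145, 0.23720518, 1.38925653])}
bin [([331.0, 226.0], 0.58)]
tray [([344.0, 156.0], 0.91)]
shutter_tab [([342.0, 201.0], 0.82)]
tray_rim [([342.0, 153.0], 0.77)]
bin_back [([331.0, 227.0], 0.59)]
bin_foot [([333.0, 226.0], 0.75)]
lemon_1 [([317.0, 221.0], 0.96), ([343.0, 154.0], 0.67), ([433.0, 178.0], 0.63), ([345.0, 236.0], 0.61)]
pepper_mill [([402.0, 133.0], 0.96)]
glass [([268.0, 138.0], 0.96), ([341.0, 233.0], 0.65)]
garlic_bulb [([323.0, 334.0], 0.73), ([342.0, 207.0], 0.23)]
top {'mtx': arr
[... 492 characters left out ...]
1 [([400.0, 280.0], 0.85), ([302.0, 191.0], 0.74), ([297.0, 219.0], 0.68)]
pepper_mill []
glass [([377.0, 117.0], 0.65), ([298.0, 196.0], 0.52)]
garlic_bulb [([216.0, 232.0], 0.82)]
{'mtx': array([[303.69245761,   0.        , 318.7911787 ],
       [  0.        , 303.69245761, 194.90435615],
       [  0.        ,   0.        ,   1.        ]]), 'T_tool_cam': array([[ 9.99998681e-01,  1.55647727e-03, -4.64043975e-04,
         6.06758703e-04],
       [-1.36336445e-03,  9.59705905e-01,  2.81003057e-01,
        -7.10429509e-02],
       [ 8.82720613e-04, -2.81002054e-01,  9.59706761e-01,
        -1.42541313e-01],
       [ 0.00000000e+00,  0.00000000e+00,  0.00000000e+00,
         1.00000000e+00]])}
```

View pics/scene0.png

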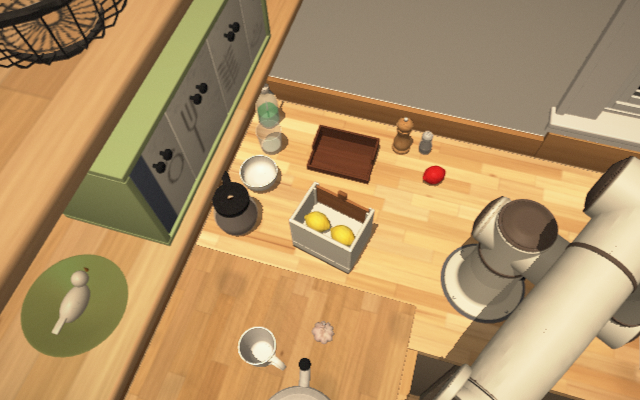

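View pics/top0.png

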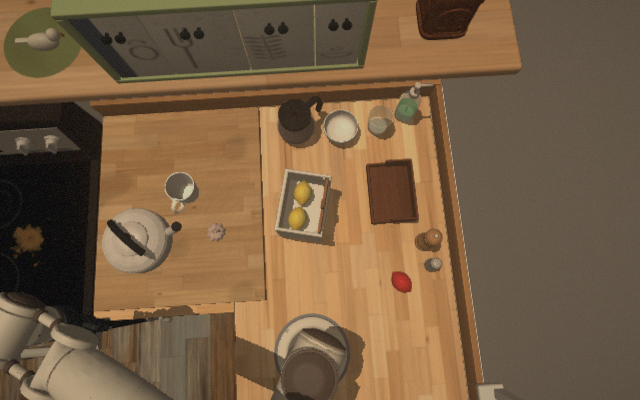

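Both views show the bin (top ~305,205) with its shutter on the right (world −y). The tray is at ~392,191, the mill at 430,239, the glass at 377,120 and a red decoy at 400,280. I'll enlarge both images to read corners.

```bash
python3 - <<'E'
import cv2,numpy as np
t=cv2.imread("pics/top0.png")[155:250,270:430]; s=cv2.imread("pics/scene0.png")[120:275,285:385]
a=cv2.resize(t,None,fx=5,fy=5,interpolation=3)
cv2.imwrite("pics/c1.png",a)
cv2.imwrite("pics/c2.png",cv2.resize(s,None,fx=3.8,fy=3.8,interpolation=3))
E
```

```text
(no output)
```

View pics/c1.png

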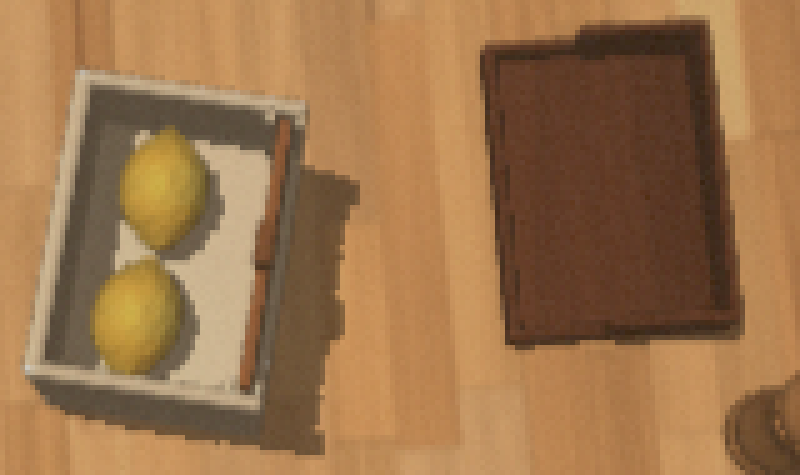

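View pics/c2.png

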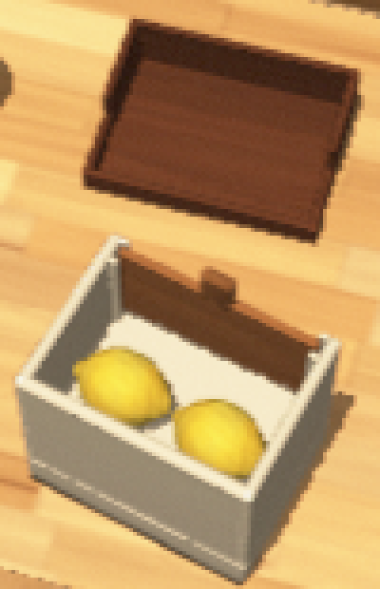

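The crops show the tray's high wall away from the bin and its low side already facing the bin. I'll fit poses from the corners.

```bash
cat > h.py <<'E'
import numpy as np,cv2
from station import ctrl
from scipy.spatial.transform import Rotation as R
from scipy.optimize import least_squares
P={c:ctrl.camera_params(c) for c in("scene","top","wrist")}
def proj(c,X,st=None):
    p=P[c]
    if c!="wrist": r,t=p["rvec"],p["tvec"]
    else:
        T=np.eye(4);T[:3,:3]=R.from_quat(st["tcp_rot"]).as_matrix();T[:3,3]=st["tool_pos"]
        I=np.linalg.inv(T@p["T_tool_cam"]);r=cv2.Rodrigues(I[:3,:3])[0];t=I[:3,3]
    return cv2.projectPoints(np.array(X,float).reshape(-1,3),r,t,p["mtx"],None)[0].reshape(-1,2)
def place(q,B):
    return np.array(B)@R.from_euler("z",q[2]).as_matrix().T+[q[0],q[1],0]
def fit(obs,q0=(.4,0,0)):
    # obs: (cam, body pt, pixel[, state])
    def f(q): return np.concatenate([(proj(o[0],place(q,[o[1]]),o[3] if len(o)>3 else None)[0]-o[2]) for o in obs])
    r=least_squares(f,q0,loss="soft_l1");return r.x,r.fun.reshape(-1,2)
def pose(): 
    s=ctrl.read_state();return s,R.from_quat(s["tcp_rot"]).as_matrix()
E
python3 - <<'E'
from h import *
a=lambda x,y:np.array([x/5+270-.4,y/5+155-.4]); b=lambda x,y:np.array([x/3.8+285-.37,y/3.8+120-.37])
X,Y=.093,.07
bt=[("top",(-0+X,Y,.165),a(80,72)),("top",(X,-Y,.165),a(305,103)),("top",(-X,-Y,.165),a(262,408)),("top",(-X,Y,.165),a(27,372))]
bs=[("scene",(X,-Y,.165),b(122,240)),("scene",(-X,-Y,.165),b(337,343)),("scene",(-X,Y,.165),b(250,493)),("scene",(X,Y,.165),b(20,382)),("scene",(-X,Y,0),b(245,580))]
X,Y=.1,.0725
tt=[("top",(X,-Y,.052),a(708,20)),("top",(-X,-Y,.052),a(740,338)),("top",(X,Y,.024),a(482,47)),("top",(-X,Y,.024),a(512,347))]
ts=[("scene",(X,-Y,.052),b(135,20)),("scene",(-X,-Y,.052),b(357,70)),("scene",(X,Y,0),b(85,187)),("scene",(-X,Y,0),b(318,241))]
for n,o in dict(bt=bt,bs=bs,b=bt+bs,tt=tt,ts=ts,t=tt+ts).items():
    q,r=fit(o);print(n,q.round(4),"deg",np.degrees(q[2]).round(1),np.abs(r).max().round(2))
for t in ("pepper_mill","glass"):
    pass
from scipy.optimize import fsolve
def ray(c,px,z): return fsolve(lambda q:proj(c,[q[0],q[1],z])[0]-px,[.4,0])
print("mill base",ray("top",(424,243),0.),"milltop",ray("top",(434,236),.15),"glass top",ray("top",(378,118),.09),"bowl",ray("top",(341,127),.04),"shaker",ray("top",(435,265),.05))
print("mill scene top", ray("scene",(404,123),.145))
E
```

```text
bt [ 0.4374 -0.0069 -0.214 ] deg -12.3 1.25
bs [ 0.4354 -0.0052 -0.2319] deg -13.3 3.25
b [ 0.437  -0.0064 -0.2187] deg -12.5 3.56
tt [ 0.4785 -0.289  -0.0078] deg -0.4 1.92
ts [ 0.4812 -0.2891  0.0065] deg 0.4 1.69
t [ 0.4799 -0.2891 -0.0009] deg -0.1 2.54
mill base [ 0.31024071 -0.38402598] milltop [ 0.31593572 -0.37651442] glass top [ 0.71209098 -0.26073574] bowl [ 0.70857746 -0.14347757] shaker [ 0.23683703 -0.39685082]
mill scene top [ 0.31840631 -0.36566651]
```

```bash
cat >> h.py <<'E'
def go(pos,jawdeg):
    """turn first (az), then shift in tool axes (mm); jawdeg = heading of tool x in world, tool down"""
    s,M=pose(); h=np.radians(jawdeg)
    x=np.array([np.cos(h),np.sin(h),0]);z=np.array([0,0,-1.]);T=np.c_[x,np.cross(z,x),z]
    rv=R.from_matrix(M.T@T).as_rotvec(); d=T.T@(np.array(pos)-s["tool_pos"])*1000
    print("turn",rv.round(4),"shift mm",d.round(1),"| t",round(s["time_s"],2),"F",s["ft_force"].round(1),"w",round(s["width"],4))
E
python3 -c "
from h import *
go((.424,-.064,.29),77.7)"
```

```text
turn [-0.      0.     -0.0602] shift mm [-546.1  393.3  -58.7] | t 1.1 F [-0.  -1.1  0.2] w 0.0853
```

```bash
python3 -m crank '[{"az":-0.06,"z":-20},{"x":-20,"y":15,"z":-20},{"x":-40,"y":29,"z":-19},{"x":-48,"y":34},{"x":-48,"y":34},{"x":-48,"y":34},{"x":-48,"y":34},{"x":-48,"y":34}]' 100 60
python3 -m crank '[{"x":-48,"y":34},{"x":-48,"y":34},{"x":-48,"y":34},{"x":-48,"y":34},{"x":-40,"y":30},{"x":-28,"y":20},{"x":-14,"y":10},{}]'
python3 - <<'E'
from h import *
go((.424,-.064,.29),77.7)
s,_=pose();im=ctrl.capture("wrist");cv2.imwrite("pics/w1.png",im[:,:,::-1]);np.save("w1.npy",[s],allow_pickle=True)
for t in ("shutter_tab","bin","tray_rim"): print(t,[(np.round(d["at"]).tolist(),round(d["confidence"],2)) for d in ctrl.find_in(t,"wrist")][:3])
E
```

```text
turn [-0.      0.     -0.0602] shift mm [-546.1  393.3  -58.7] | t 1.1 F [-0.  -1.1  0.2] w 0.0853
shutter_tab []
bin []
tray_rim []validation failed for argument at $[0]...
validation failed for argument at $[0]...
```

View pics/w1.png

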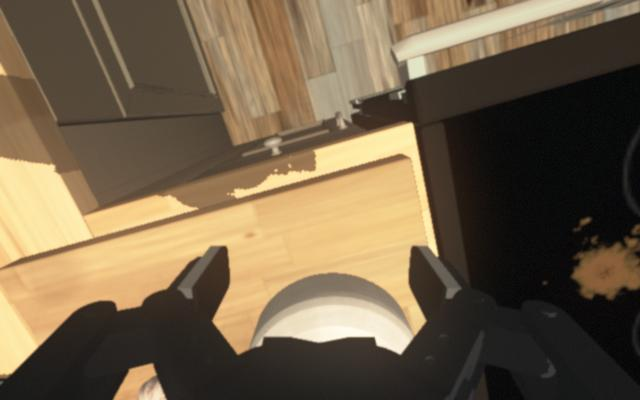

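The moves were refused because every row needs all six keys. The picture only shows the start position.

```bash
set -e; python3 -m crank '[{"x":0,"y":0,"z":-20,"ax":0,"ay":0,"az":-0.06},{"x":-20,"y":15,"z":-20,"ax":0,"ay":0,"az":0},{"x":-40,"y":29,"z":-19,"ax":0,"ay":0,"az":0},{"x":-48,"y":34,"z":0,"ax":0,"ay":0,"az":0},{"x":-48,"y":34,"z":0,"ax":0,"ay":0,"az":0},{"x":-48,"y":34,"z":0,"ax":0,"ay":0,"az":0},{"x":-48,"y":34,"z":0,"ax":0,"ay":0,"az":0},{"x":-48,"y":34,"z":0,"ax":0,"ay":0,"az":0}]' 100 60
python3 -m crank '[{"x":-48,"y":34,"z":0,"ax":0,"ay":0,"az":0},{"x":-48,"y":34,"z":0,"ax":0,"ay":0,"az":0},{"x":-48,"y":34,"z":0,"ax":0,"ay":0,"az":0},{"x":-48,"y":34,"z":0,"ax":0,"ay":0,"az":0},{"x":-40,"y":30,"z":0,"ax":0,"ay":0,"az":0},{"x":-28,"y":20,"z":0,"ax":0,"ay":0,"az":0},{"x":-14,"y":10,"z":0,"ax":0,"ay":0,"az":0},{"x":0,"y":0,"z":0,"ax":0,"ay":0,"az":0}]'
python3 - <<'E'
from h import *
go((.424,-.064,.29),77.7)
s,_=pose();im=ctrl.capture("wrist");cv2.imwrite("pics/w1.png",im[:,:,::-1]);np.save("w1.npy",[s],allow_pickle=True)
for t in ("shutter_tab","bin","tray_rim"): print(t,[(np.round(d["at"]).tolist(),round(d["confidence"],2)) for d in ctrl.find_in(t,"wrist")][:3])
E
```

```text
time_s: 2.3
tool_pos: [0.3015, 0.2131, 0.2905]
tcp_rot: [0.779, 0.627, 0.001, 0.0]
ft_force: [1.4, 0.6, 0.9]
width: 0.0856
time_s: 3.3
tool_pos: [0.4342, -0.0949, 0.2902]
tcp_rot: [0.779, 0.627, -0.0, -0.0]
ft_force: [0.2, 1.0, -0.0]
width: 0.0853
turn [-0.0006 -0.0005 -0.001 ] shift mm [ 28.  -16.6   0.2] | t 3.3 F [ 0.2  1.  -0. ] w 0.0853
shutter_tab [([407.0, 192.0], 0.47)]
bin [([418.0, 154.0], 0.78)]
tray_rim [([186.0, 208.0], 0.57)]
```

View pics/w1.png

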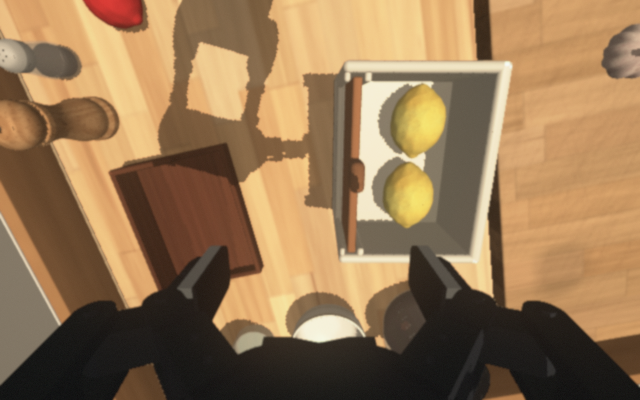

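The wrist view shows bin top corners at (346,62), (511,63), (476,262) and (340,261), with the tab at ~(358,174). Tray corners are at (112,172), (229,144) and (262,268).

```bash
python3 - <<'E'
from h import *
s=np.load("w1.npy",allow_pickle=True)[0]
X,Y=.093,.07
o=[("wrist",(-X,-Y,.165),np.array(p),s) if 0 else ("wrist",b,np.array(p),s) for b,p in [((-X,-Y,.165),(346,62)),((-X,Y,.165),(511,63)),((X,Y,.165),(476,262)),((X,-Y,.165),(340,261))]]
q,r=fit(o);print("bin",q.round(4),np.degrees(q[2]).round(2),r.round(1).tolist())
X,Y=.1,.0725
o2=[("wrist",b,np.array(p),s) for b,p in [((-X,-Y,.052),(111,172)),((-X,Y,.024),(229,144)),((X,Y,.024),(262,267))]]
q2,r=fit(o2);print("tray",q2.round(4),np.degrees(q2[2]).round(2),r.round(1).tolist())
from scipy.optimize import fsolve
for z in(.19,):
    t=fsolve(lambda u:proj("wrist",[u[0],u[1],z],s)[0]-(358,171),[.42,-.06])
    print("tab",t,"in bin",R.from_euler("z",-q[2]).apply([t[0]-q[0],t[1]-q[1],0]).round(4))
    t=fsolve(lambda u:proj("top",[u[0],u[1],z])[0]-(270+266/5,155+266/5),[.42,-.06]);print("tab top",t)
print("yaw of tab expected", place(q,[[0,-.058,0]]))
E
```

```text
bin [ 0.4409 -0.005  -0.2231] -12.78 [[-3.2, -1.0], [3.6, -0.4], [2.8, 4.6], [-3.1, 4.5]]
tray [ 0.4857 -0.2835 -0.0108] -0.62 [[0.1, -2.1], [-2.2, 0.2], [2.4, 7.1]]
tab [ 0.42132221 -0.0588593 ] in bin [-0.0071 -0.0568  0.    ]
tab top [ 0.41018039 -0.0624896 ]
yaw of tab expected [[ 0.42802741 -0.06158571  0.        ]]
```

```bash
python3 -c "
from h import *
go((.4235,-.062,.166),77.5)"
```

```text
turn [ 0.0002 -0.0002  0.005 ] shift mm [ 28.6 -17.2 124.4] | t 3.5 F [-0.2 -0.7  1.1] w 0.0856
```

```bash
set -e; python3 -m crank '[{"x":14,"y":-9,"z":5,"ax":0,"ay":0,"az":0.005},{"x":15,"y":-8,"z":19,"ax":0,"ay":0,"az":0},{"x":0,"y":0,"z":30,"ax":0,"ay":0,"az":0},{"x":0,"y":0,"z":30,"ax":0,"ay":0,"az":0},{"x":0,"y":0,"z":25,"ax":0,"ay":0,"az":0},{"x":0,"y":0,"z":15,"ax":0,"ay":0,"az":0},{"x":0,"y":0,"z":0,"ax":0,"ay":0,"az":0},{"x":0,"y":0,"z":0,"ax":0,"ay":0,"az":0}]' 60 25
python3 -c "
from h import *
go((.4235,-.062,.166),77.5)
im=ctrl.capture('scene');cv2.imwrite('pics/s2.png',cv2.resize(im[130:290,260:420,::-1],None,fx=3.5,fy=3.5))"
```

```text
time_s: 4.5
tool_pos: [0.4246, -0.0629, 0.1674]
tcp_rot: [0.78, 0.625, 0.0, 0.001]
ft_force: [-0.6, 0.0, 1.1]
width: 0.051
turn [ 0.0018  0.0003 -0.0014] shift mm [ 0.6 -1.2  1.4] | t 4.5 F [-0.6  0.   1.1] w 0.051
```

View pics/s2.png

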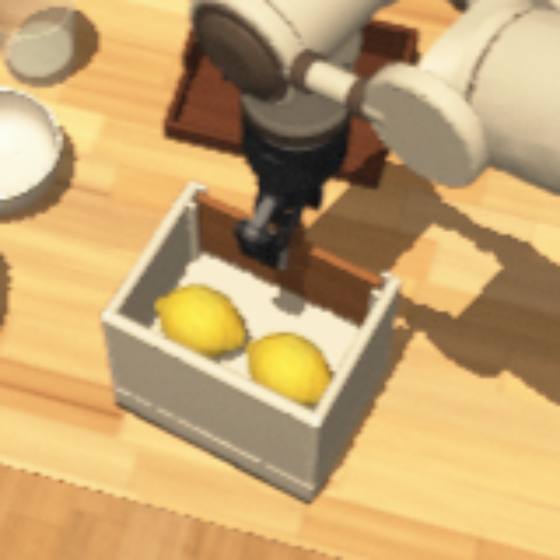

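The picture shows the fingers straddling the tab at about mid-width. Next I close, then raise 68 mm.

```bash
set -e; python3 -m crank '[{"x":0,"y":0,"z":0,"ax":0,"ay":0,"az":0},{"x":0,"y":0,"z":0,"ax":0,"ay":0,"az":0},{"x":0,"y":0,"z":0,"ax":0,"ay":0,"az":0},{"x":0,"y":0,"z":0,"ax":0,"ay":0,"az":0},{"x":0,"y":0,"z":0,"ax":0,"ay":0,"az":0},{"x":0,"y":0,"z":0,"ax":0,"ay":0,"az":0}]' 0 35
python3 -m crank '[{"x":0,"y":0,"z":-5,"ax":0,"ay":0,"az":0},{"x":0,"y":0,"z":-10,"ax":0,"ay":0,"az":0},{"x":0,"y":0,"z":-10,"ax":0,"ay":0,"az":0}]'
```

```text
time_s: 5.3
tool_pos: [0.4246, -0.0615, 0.1666]
tcp_rot: [0.78, 0.625, 0.002, -0.001]
ft_force: [2.5, 5.2, 0.5]
width: 0.0113
time_s: 5.68
tool_pos: [0.4244, -0.0617, 0.1911]
tcp_rot: [0.781, 0.625, 0.001, -0.001]
ft_force: [4.5, 3.5, -3.2]
width: 0.0113
```

```bash
set -e; python3 -m crank '[{"x":0,"y":0,"z":-12,"ax":0,"ay":0,"az":0},{"x":0,"y":0,"z":-12,"ax":0,"ay":0,"az":0},{"x":0,"y":0,"z":-12,"ax":0,"ay":0,"az":0},{"x":0,"y":0,"z":-5,"ax":0,"ay":0,"az":0},{"x":0,"y":0,"z":-1,"ax":0,"ay":0,"az":0},{"x":0,"y":0,"z":0,"ax":0,"ay":0,"az":0}]'
python3 -m crank '[{"x":0,"y":0,"z":0,"ax":0,"ay":0,"az":0},{"x":0,"y":0,"z":0,"ax":0,"ay":0,"az":0},{"x":0,"y":0,"z":-10,"ax":0,"ay":0,"az":0},{"x":0,"y":0,"z":-30,"ax":0,"ay":0,"az":0},{"x":0,"y":0,"z":-20,"ax":0,"ay":0,"az":0}]' 60
python3 -c "
from h import *
go((.4857,-.355,.16),90)"
```

```text
time_s: 6.42
tool_pos: [0.4241, -0.0625, 0.2324]
tcp_rot: [0.781, 0.625, 0.0, -0.0]
ft_force: [4.1, 3.0, -5.6]
width: 0.0113
time_s: 7.05
tool_pos: [0.4243, -0.0632, 0.2956]
tcp_rot: [0.78, 0.625, 0.0, 0.001]
ft_force: [0.3, 0.2, -0.3]
width: 0.0508
turn [ 0.002   0.0011 -0.2199] shift mm [-291.8   61.4  135.6] | t 7.05 F [ 0.3  0.2 -0.3] w 0.0508
```

```bash
set -e; python3 -m crank '[{"x":-15,"y":0,"z":0,"ax":0,"ay":0,"az":-0.11},{"x":-30,"y":6,"z":0,"ax":0,"ay":0,"az":-0.11},{"x":-46,"y":8,"z":20,"ax":0,"ay":0,"az":0},{"x":-50,"y":10,"z":25,"ax":0,"ay":0,"az":0},{"x":-50,"y":12,"z":25,"ax":0,"ay":0,"az":0},{"x":-50,"y":11,"z":25,"ax":0,"ay":0,"az":0},{"x":-36,"y":7,"z":25,"ax":0,"ay":0,"az":0},{"x":-14,"y":0,"z":16,"ax":0,"ay":0,"az":0}]'
python3 -c "
from h import *
go((.482,-.356,.024),90)
s,_=pose();im=ctrl.capture('wrist');cv2.imwrite('pics/w2.png',im[:,:,::-1]);np.save('w2.npy',[s],allow_pickle=True)"
```

```text
time_s: 8.05
tool_pos: [0.4712, -0.3556, 0.1565]
tcp_rot: [0.708, 0.707, -0.0, -0.0]
ft_force: [-0.1, -0.1, 0.4]
width: 0.0514
turn [-0.0006 -0.0003 -0.0012] shift mm [ -0.4  10.8 132.5] | t 8.05 F [-0.1 -0.1  0.4] w 0.0514
```

View pics/w2.png

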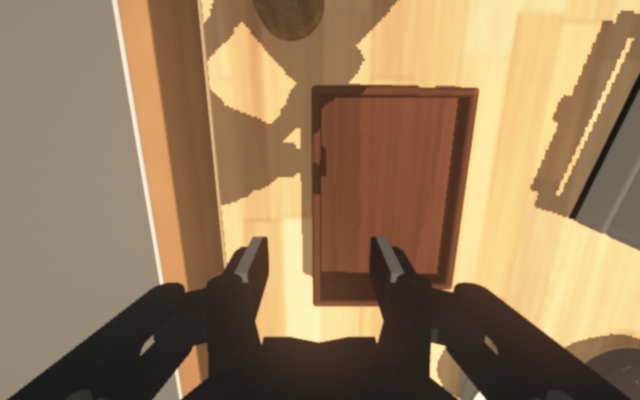

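The tray's high-wall corners are at (312,88) and (314,305), its low corner is at (478,90), and the jaws straddle the wall. I'll fit.

```bash
python3 - <<'E'
from h import *
s=np.load("w2.npy",allow_pickle=True)[0]
X,Y=.1,.0725
o=[("wrist",b,np.array(p),s) for b,p in [((-X,-Y,.052),(312,88)),((X,-Y,.052),(314,305)),((-X,Y,.024),(478,90)),((X,Y,.024),(450,291))]]
q,r=fit(o);print(q.round(4),np.degrees(q[2]).round(2),r.round(1).tolist())
rim=place(q,[[0,-.0685,0]])[0];print(rim)
go((rim[0],rim[1],.024),90+np.degrees(q[2]))
E
```

```text
[ 0.4865 -0.289  -0.001 ] -0.06 [[-1.3, -0.7], [-1.9, 4.7], [2.8, -0.5], [1.9, 1.6]]
[ 0.4864064  -0.35750714  0.        ]
turn [-0.0027 -0.0019 -0.0005] shift mm [ -2.2  16.3 130.5] | t 8.1 F [-3.  -0.1 -1.2] w 0.0509
```

```bash
set -e; python3 -m crank '[{"x":-1,"y":11,"z":20,"ax":0,"ay":0,"az":0},{"x":0,"y":0,"z":35,"ax":0,"ay":0,"az":0},{"x":0,"y":0,"z":35,"ax":0,"ay":0,"az":0},{"x":0,"y":0,"z":25,"ax":0,"ay":0,"az":0},{"x":0,"y":0,"z":15,"ax":0,"ay":0,"az":0},{"x":0,"y":0,"z":2,"ax":0,"ay":0,"az":0},{"x":0,"y":0,"z":0,"ax":0,"ay":0,"az":0}]' 60 35
python3 -m crank '[{"x":0,"y":0,"z":0,"ax":0,"ay":0,"az":0},{"x":0,"y":0,"z":0,"ax":0,"ay":0,"az":0},{"x":0,"y":0,"z":0,"ax":0,"ay":0,"az":0},{"x":0,"y":0,"z":0,"ax":0,"ay":0,"az":0},{"x":0,"y":0,"z":0,"ax":0,"ay":0,"az":0}]' 0 45
python3 -c "
from h import *
go((.3852,-.2413,.024),77.45)"
```

```text
time_s: 8.98
tool_pos: [0.4831, -0.3554, 0.0266]
tcp_rot: [0.707, 0.707, -0.0, 0.001]
ft_force: [0.1, -0.3, -0.7]
width: 0.0513
time_s: 9.6
tool_pos: [0.4829, -0.3558, 0.0263]
tcp_rot: [0.707, 0.707, -0.0, 0.001]
ft_force: [-0.4, -2.1, 6.1]
width: 0.0073
turn [0.0014 0.0016 0.2192] shift mm [  90.6 -120.3    2.3] | t 9.6 F [-0.4 -2.1  6.1] w 0.0073
```

```bash
set -e; python3 -m crank '[{"x":2,"y":-3,"z":0,"ax":0,"ay":0,"az":0.04},{"x":4,"y":-6,"z":0,"ax":0,"ay":0,"az":0.05},{"x":6,"y":-8,"z":0,"ax":0,"ay":0,"az":0.05},{"x":8,"y":-10,"z":0,"ax":0,"ay":0,"az":0.05},{"x":10,"y":-13,"z":0,"ax":0,"ay":0,"az":0.029},{"x":10,"y":-14,"z":0,"ax":0,"ay":0,"az":0},{"x":10,"y":-14,"z":0,"ax":0,"ay":0,"az":0},{"x":10,"y":-14,"z":0,"ax":0,"ay":0,"az":0}]'
python3 -m crank '[{"x":8,"y":-12,"z":0,"ax":0,"ay":0,"az":0},{"x":6,"y":-8,"z":0,"ax":0,"ay":0,"az":0},{"x":3,"y":-5,"z":0,"ax":0,"ay":0,"az":0},{"x":0,"y":0,"z":0,"ax":0,"ay":0,"az":0}]'
python3 -c "
from h import *
go((.3852,-.2413,.026),77.45)"
```

```text
time_s: 10.6
tool_pos: [0.413, -0.2831, 0.0263]
tcp_rot: [0.78, 0.625, 0.0, 0.002]
ft_force: [3.4, -3.1, 3.1]
width: 0.0069
time_s: 11.1
tool_pos: [0.3919, -0.2606, 0.0262]
tcp_rot: [0.78, 0.625, 0.0, 0.001]
ft_force: [0.8, -1.8, 8.5]
width: 0.0073
turn [ 0.002   0.001  -0.0004] shift mm [ 17.4 -10.8   0.2] | t 11.1 F [ 0.8 -1.8  8.5] w 0.0073
```

Finish the slide, then measure in the top view.

```bash
set -e; python3 -m crank '[{"x":5,"y":-3,"z":0,"ax":0,"ay":0,"az":0},{"x":8,"y":-5,"z":0,"ax":0,"ay":0,"az":0},{"x":4,"y":-3,"z":0,"ax":0,"ay":0,"az":0},{"x":0,"y":0,"z":0,"ax":0,"ay":0,"az":0}]'
python3 -m crank '[{"x":0,"y":0,"z":0,"ax":0,"ay":0,"az":0},{"x":0,"y":0,"z":0,"ax":0,"ay":0,"az":0},{"x":0,"y":0,"z":0,"ax":0,"ay":0,"az":0},{"x":0,"y":0,"z":-15,"ax":0,"ay":0,"az":0},{"x":0,"y":0,"z":-35,"ax":0,"ay":0,"az":0},{"x":0,"y":0,"z":-55,"ax":0,"ay":0,"az":0},{"x":0,"y":0,"z":-55,"ax":0,"ay":0,"az":0},{"x":0,"y":0,"z":-55,"ax":0,"ay":0,"az":0}]' 60
python3 -m crank '[{"x":-10,"y":-20,"z":-50,"ax":0,"ay":0,"az":0},{"x":-10,"y":-40,"z":-20,"ax":0,"ay":0,"az":0},{"x":-10,"y":-40,"z":0,"ax":0,"ay":0,"az":0},{"x":0,"y":0,"z":0,"ax":0,"ay":0,"az":0}]' 0
python3 - <<'E'
from h import *
s,_=pose();a=ctrl.capture('top');b=ctrl.capture('scene');cv2.imwrite('pics/top3.png',a[:,:,::-1]);cv2.imwrite('pics/scene3.png',b[:,:,::-1])
c=np.hstack([cv2.resize(a[160:260,265:400],None,fx=4,fy=4,interpolation=3)[:480],])
d=cv2.resize(b[120:280,280:400],None,fx=2.5,fy=2.5,interpolation=3)
d=cv2.resize(b[125:275,290:385],None,fx=2.66,fy=2.66,interpolation=3)
print(c.shape,d.shape); h=max(c.shape[0],d.shape[0])
o=np.zeros((h,c.shape[1]+d.shape[1],3),np.uint8);o[:c.shape[0],:c.shape[1]]=c;o[:d.shape[0],c.shape[1]:]=d
cv2.imwrite('pics/both3.png',o[:,:,::-1]);print(s["tool_pos"],s["time_s"])
E
```

```text
time_s: 11.6
tool_pos: [0.385, -0.2419, 0.0263]
tcp_rot: [0.78, 0.626, 0.0, 0.001]
ft_force: [1.7, -3.1, 6.4]
width: 0.0071
time_s: 12.6
tool_pos: [0.384, -0.2407, 0.2432]
tcp_rot: [0.78, 0.626, 0.0, 0.001]
ft_force: [0.8, -1.5, 0.4]
width: 0.0512
time_s: 13.1
tool_pos: [0.2786, -0.2487, 0.3116]
tcp_rot: [0.781, 0.624, -0.0, 0.001]
ft_force: [-0.1, 0.4, -0.2]
width: 0.0002
(400, 540, 3) (399, 253, 3)
[ 0.2786456  -0.24870808  0.31162909] 13.1
```

View pics/both3.png

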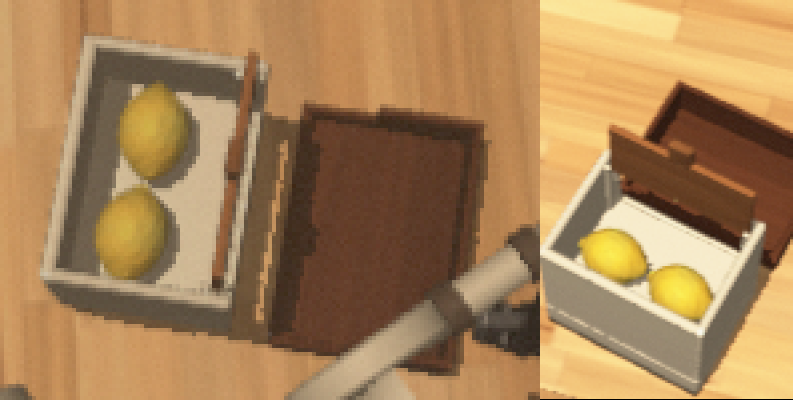

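The crop shows the shutter up and the tray in front of the mouth and parallel to it. Tray corners are at (303,103), (486,122), (458,375) and (270,343). I'll check numerically.

```bash
python3 - <<'E'
from h import *
a=lambda x,y:np.array([x/4+265-.4,y/4+160-.4])
X,Y=.093,.07
bt=[("top",(X,Y,.165),a(87,37)),("top",(X,-Y,.165),a(268,66)),("top",(-X,Y,.165),a(42,280)),("top",(-X,-Y,.165),a(235,306))]
X,Y=.1,.0725
tt=[("top",(X,-Y,.052),a(486,122)),("top",(-X,-Y,.052),a(459,376)),("top",(X,Y,.024),a(303,103)),("top",(-X,Y,.024),a(270,343))]
qb,r1=fit(bt);qt,r2=fit(tt);print(qb.round(4),r1.round(1).tolist());print(qt.round(4),r2.round(1).tolist())
for b in (qb,[.4375,-.006,-.219]): print(R.from_euler("z",-b[2]).apply([qt[0]-b[0],qt[1]-b[1],0]).round(4), np.degrees(qt[2]-b[2]).round(1))
b=np.array([.4375,-.006,-.219]);print("back pt",place(b,[[0,.07,0]]))
go(place(b,[[0,.07+.05,.30]])[0],77.45)
E
```

```text
[ 0.4361 -0.0092 -0.2141] [[-0.6, -0.7], [1.0, -1.1], [-0.2, 0.5], [-0.0, 1.3]]
[ 0.3989 -0.1783 -0.2143] [[0.1, -0.0], [-0.6, -1.2], [0.4, 0.2], [-0.0, 0.8]]
[-0.0004 -0.1732  0.    ] -0.0
[-0.0002 -0.1766  0.    ] 0.3
back pt [[0.45270775 0.06232806 0.        ]]
turn [ 0.0012  0.0007 -0.0006] shift mm [390.9 100.9  10.9] | t 13.2 F [ 0.2 -0.3  0.8] w -0.0001
```

```bash
set -e; python3 -m crank '[{"x":20,"y":5,"z":0,"ax":0,"ay":0,"az":0},{"x":40,"y":10,"z":0,"ax":0,"ay":0,"az":0},{"x":55,"y":14,"z":0,"ax":0,"ay":0,"az":0},{"x":55,"y":14,"z":0,"ax":0,"ay":0,"az":0},{"x":55,"y":14,"z":0,"ax":0,"ay":0,"az":0},{"x":55,"y":14,"z":0,"ax":0,"ay":0,"az":0},{"x":50,"y":14,"z":0,"ax":0,"ay":0,"az":0},{"x":40,"y":12,"z":10,"ax":0,"ay":0,"az":0}]' 0
python3 -m crank '[{"x":20,"y":4,"z":20,"ax":0,"ay":0,"az":0},{"x":0,"y":0,"z":40,"ax":0,"ay":0,"az":0},{"x":0,"y":0,"z":45,"ax":0,"ay":0,"az":0},{"x":0,"y":0,"z":35,"ax":0,"ay":0,"az":0},{"x":0,"y":0,"z":20,"ax":0,"ay":0,"az":0},{"x":0,"y":0,"z":0,"ax":0,"ay":0,"az":0}]'
python3 -c "
from h import *
b=np.array([.437,-.0075,-.217])
go(place(b,[[0,.07+.02,.140]])[0],77.5)
s,_=pose();print(s['joint_pos'].round(2))"
```

```text
time_s: 14.2
tool_pos: [0.4563, 0.0947, 0.3007]
tcp_rot: [0.779, 0.627, 0.001, 0.0]
ft_force: [1.5, -1.1, 0.1]
width: 0.0003
time_s: 14.95
tool_pos: [0.4619, 0.1111, 0.1384]
tcp_rot: [0.78, 0.626, -0.002, -0.002]
ft_force: [-0.3, -0.2, 1.4]
width: 0.0003
turn [-0.0048  0.0007  0.0007] shift mm [-31.2   1.3  -1.6] | t 14.95 F [-0.3 -0.2  1.4] w 0.0003
[-0.02 -0.    1.96  0.    1.19 -1.37]
```

```bash
set -e; python3 -m crank '[{"x":-10,"y":0,"z":0,"ax":0,"ay":0,"az":0},{"x":-10,"y":1,"z":0,"ax":0,"ay":0,"az":0},{"x":-8,"y":0,"z":-2,"ax":0,"ay":0,"az":0},{"x":0,"y":0,"z":0,"ax":0,"ay":0,"az":0}]' 0
python3 -m crank '[{"x":-4,"y":0,"z":0,"ax":0,"ay":0,"az":0},{"x":0,"y":0,"z":0,"ax":0,"ay":0,"az":0}]'
python3 -m crank '[{"x":-4,"y":0,"z":0,"ax":0,"ay":0,"az":0},{"x":0,"y":0,"z":0,"ax":0,"ay":0,"az":0}]'
```

```text
time_s: 15.45
tool_pos: [0.4586, 0.0819, 0.143]
tcp_rot: [0.781, 0.625, 0.001, 0.0]
ft_force: [-0.4, -0.1, -0.5]
width: 0.0002
time_s: 15.7
tool_pos: [0.4573, 0.0786, 0.1423]
tcp_rot: [0.78, 0.626, -0.0, -0.0]
ft_force: [-0.4, 0.9, 0.3]
width: 0.0001
time_s: 15.95
tool_pos: [0.4566, 0.0759, 0.1423]
tcp_rot: [0.78, 0.626, 0.001, -0.001]
ft_force: [0.9, 5.2, -0.7]
width: -0.0003
```

```bash
set -e; python3 -m crank '[{"x":-6.5,"y":0,"z":-6,"ax":0,"ay":0,"az":0},{"x":-6.5,"y":0,"z":-6,"ax":0,"ay":0,"az":0},{"x":-7,"y":0,"z":-5,"ax":0,"ay":0,"az":0},{"x":-7,"y":0,"z":-5,"ax":0,"ay":0,"az":0},{"x":0,"y":0,"z":0,"ax":0,"ay":0,"az":0}]' 0
python3 - <<'E'
from h import *
b=ctrl.capture('scene');cv2.imwrite('pics/s4.png',cv2.resize(b[110:290,270:430,::-1],None,fx=3,fy=3))
E
```

```text
time_s: 16.58
tool_pos: [0.4504, 0.0485, 0.1645]
tcp_rot: [0.78, 0.625, 0.0, -0.0]
ft_force: [0.6, 5.8, -1.1]
width: 0.0005
```

View pics/s4.png

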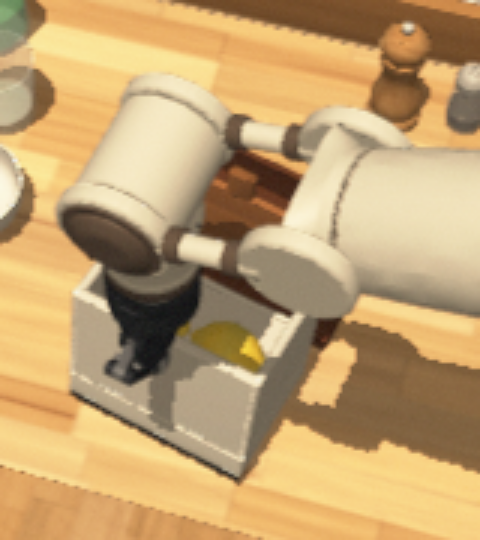

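The bin is rocking, with its rear edge raised by about 10°, and the lemons have moved forward. I'll continue along the arc.

```bash
set -e; python3 -m crank '[{"x":-7.5,"y":0,"z":-4.5,"ax":0,"ay":0,"az":0},{"x":-7.5,"y":0,"z":-4.5,"ax":0,"ay":0,"az":0},{"x":-7.5,"y":0,"z":-4,"ax":0,"ay":0,"az":0},{"x":-7.5,"y":0,"z":-4,"ax":0,"ay":0,"az":0},{"x":-8,"y":0,"z":-3.5,"ax":0,"ay":0,"az":0},{"x":-8,"y":0,"z":-3,"ax":0,"ay":0,"az":0},{"x":0,"y":0,"z":0,"ax":0,"ay":0,"az":0}]' 0
python3 -m crank '[{"x":-8,"y":0,"z":-3,"ax":0,"ay":0,"az":0},{"x":-8,"y":0,"z":-2.5,"ax":0,"ay":0,"az":0},{"x":-8.5,"y":0,"z":-2,"ax":0,"ay":0,"az":0},{"x":-8.5,"y":0,"z":-1.5,"ax":0,"ay":0,"az":0},{"x":0,"y":0,"z":0,"ax":0,"ay":0,"az":0}]'
python3 -m crank '[{"x":-8.5,"y":0,"z":-1,"ax":0,"ay":0,"az":0},{"x":-8.5,"y":0,"z":-1,"ax":0,"ay":0,"az":0},{"x":-5,"y":0,"z":0,"ax":0,"ay":0,"az":0},{"x":0,"y":0,"z":0,"ax":0,"ay":0,"az":0}]'
python3 - <<'E'
from h import *
for c in("top","scene"):
    im=ctrl.capture(c);cv2.imwrite(f'pics/{c}5.png',im[:,:,::-1])
    print(c,[(np.round(d["at"]).tolist(),round(d["confidence"],2)) for d in ctrl.find_in("lemon_1",c)])
    hsv=cv2.cvtColor(im,cv2.COLOR_RGB2HSV);m=cv2.inRange(hsv,(22,170,90),(32,255,255));n,_,st,ce=cv2.connectedComponentsWithStats(m)
    print([(st[i,4],ce[i].round().tolist()) for i in range(1,n) if st[i,4]>15])
E
```

```text
time_s: 17.5
tool_pos: [0.4408, 0.0029, 0.1882]
tcp_rot: [0.78, 0.625, 0.0, 0.0]
ft_force: [0.1, 5.0, -0.0]
width: 0.0003
time_s: 18.12
tool_pos: [0.4335, -0.0293, 0.1971]
tcp_rot: [0.78, 0.625, 0.0, 0.0]
ft_force: [0.6, 2.5, 0.8]
width: 0.0
time_s: 18.62
tool_pos: [0.4289, -0.0508, 0.1994]
tcp_rot: [0.78, 0.625, 0.0, 0.0]
ft_force: [-1.3, 3.0, 3.9]
width: 0.0
top [([399.0, 280.0], 0.57), ([365.0, 244.0], 0.55)]
[]
scene [([371.0, 192.0], 0.71), ([356.0, 183.0], 0.4)]
[(np.int32(56), [353.0, 181.0]), (np.int32(96), [373.0, 192.0])]
```

```bash
python3 - <<'E'
from h import *
a=cv2.imread('pics/top5.png');b=cv2.imread('pics/scene5.png')
q=[.399,-.1775,-.2155]
for c,im in(("top",a),("scene",b)): print(c,proj(c,place(q,[[x,y,.034] for x in(-.092,.092) for y in(-.0645,.0645)])).round().tolist())
cv2.imwrite('pics/both5.png',np.hstack([cv2.resize(a[160:270,270:400],(400*130//110*1,400),interpolation=3),cv2.resize(b[120:270,300:415],(307,400),interpolation=3)]))
E
```

```text
top [[375.0, 250.0], [335.0, 244.0], [382.0, 193.0], [343.0, 188.0]]
scene [[397.0, 184.0], [378.0, 218.0], [343.0, 160.0], [323.0, 192.0]]
```

View pics/both5.png

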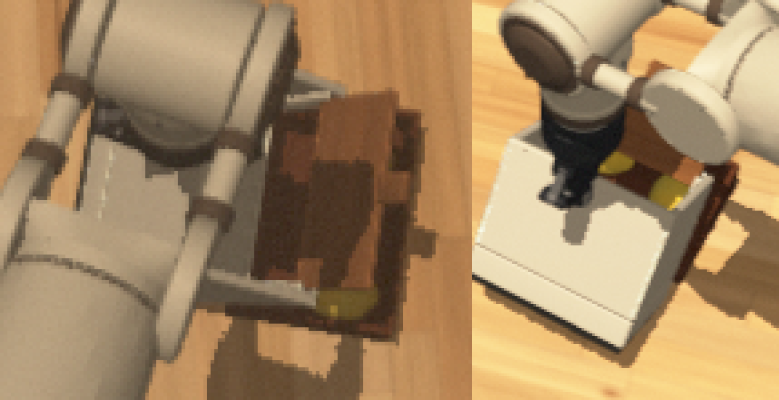

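The bin is tilted by about 43°. One lemon is visible in the tray in the top view (~365,243), and both show at the tray in the scene view (371,192 and 353,181). I'll ease the bin back along the reversed arc, more slowly.

```bash
set -e; python3 -m crank '[{"x":0,"y":0,"z":0,"ax":0,"ay":0,"az":0},{"x":0,"y":0,"z":0,"ax":0,"ay":0,"az":0},{"x":5,"y":0,"z":0,"ax":0,"ay":0,"az":0},{"x":8.5,"y":0,"z":1,"ax":0,"ay":0,"az":0},{"x":8.5,"y":0,"z":1,"ax":0,"ay":0,"az":0},{"x":8.5,"y":0,"z":1.5,"ax":0,"ay":0,"az":0},{"x":8.5,"y":0,"z":2,"ax":0,"ay":0,"az":0},{"x":8,"y":0,"z":2.5,"ax":0,"ay":0,"az":0}]' 0
python3 -m crank '[{"x":8,"y":0,"z":3,"ax":0,"ay":0,"az":0},{"x":8,"y":0,"z":3,"ax":0,"ay":0,"az":0},{"x":8,"y":0,"z":3.5,"ax":0,"ay":0,"az":0},{"x":7.5,"y":0,"z":4,"ax":0,"ay":0,"az":0},{"x":7.5,"y":0,"z":4,"ax":0,"ay":0,"az":0},{"x":7.5,"y":0,"z":4.5,"ax":0,"ay":0,"az":0},{"x":5,"y":0,"z":3,"ax":0,"ay":0,"az":0},{"x":2.5,"y":0,"z":1.5,"ax":0,"ay":0,"az":0}]'
python3 -m crank '[{"x":3.5,"y":0,"z":2.5,"ax":0,"ay":0,"az":0},{"x":3.5,"y":0,"z":2.5,"ax":0,"ay":0,"az":0},{"x":3.5,"y":0,"z":2.5,"ax":0,"ay":0,"az":0},{"x":3.5,"y":0,"z":2.5,"ax":0,"ay":0,"az":0},{"x":3,"y":0,"z":3,"ax":0,"ay":0,"az":0},{"x":2,"y":0,"z":2,"ax":0,"ay":0,"az":0},{"x":2,"y":0,"z":2,"ax":0,"ay":0,"az":0},{"x":0,"y":0,"z":0,"ax":0,"ay":0,"az":0}]'
```

```text
time_s: 19.82
tool_pos: [0.4392, -0.0035, 0.1907]
tcp_rot: [0.78, 0.626, 0.0, 0.0]
ft_force: [2.4, 3.3, 0.6]
width: -0.0005
time_s: 20.82
tool_pos: [0.4517, 0.0501, 0.1652]
tcp_rot: [0.78, 0.626, 0.002, -0.0]
ft_force: [3.2, 7.7, 5.1]
width: 0.0002
time_s: 21.82
tool_pos: [0.4568, 0.0716, 0.1489]
tcp_rot: [0.78, 0.626, 0.003, -0.001]
ft_force: [1.8, 14.0, 8.9]
width: -0.0002
```

```bash
set -e; python3 -m crank '[{"x":1.5,"y":0,"z":0,"ax":0,"ay":0,"az":0},{"x":1.5,"y":0,"z":1,"ax":0,"ay":0,"az":0},{"x":1,"y":0,"z":1,"ax":0,"ay":0,"az":0},{"x":1,"y":0,"z":0,"ax":0,"ay":0,"az":0},{"x":0,"y":0,"z":0,"ax":0,"ay":0,"az":0}]' 0
python3 -m crank '[{"x":1,"y":0,"z":0,"ax":0,"ay":0,"az":0},{"x":1,"y":0,"z":0,"ax":0,"ay":0,"az":0},{"x":1,"y":0,"z":0,"ax":0,"ay":0,"az":0},{"x":1,"y":0,"z":0,"ax":0,"ay":0,"az":0},{"x":0,"y":0,"z":0,"ax":0,"ay":0,"az":0}]'
```

```text
time_s: 22.45
tool_pos: [0.4576, 0.0751, 0.1461]
tcp_rot: [0.78, 0.626, 0.002, 0.0]
ft_force: [4.4, 7.6, 3.1]
width: -0.0005
time_s: 23.08
tool_pos: [0.4567, 0.0776, 0.1449]
tcp_rot: [0.78, 0.626, -0.001, -0.0]
ft_force: [0.7, -0.2, 0.5]
width: -0.0
```

The force has dropped to zero, so the bin is down. I'll retreat and check numerically.

```bash
set -e; python3 -m crank '[{"x":10,"y":0,"z":0,"ax":0,"ay":0,"az":0},{"x":15,"y":0,"z":-20,"ax":0,"ay":0,"az":0},{"x":20,"y":0,"z":-45,"ax":0,"ay":0,"az":0},{"x":20,"y":0,"z":-50,"ax":0,"ay":0,"az":0},{"x":20,"y":0,"z":-40,"ax":0,"ay":0,"az":0},{"x":10,"y":0,"z":-15,"ax":0,"ay":0,"az":0},{"x":0,"y":0,"z":0,"ax":0,"ay":0,"az":0}]' 0
python3 - <<'E'
from h import *
s,_=pose();print(s["tool_pos"])
for c in("top","scene"):
    im=ctrl.capture(c);cv2.imwrite(f'pics/{c}6.png',im[:,:,::-1])
    for t in("lemon_1","bin","tray","shutter_tab"):
        print(c,t,[(np.round(d["at"]).tolist(),round(d["confidence"],2)) for d in ctrl.find_in(t,c)])
    hsv=cv2.cvtColor(im,cv2.COLOR_RGB2HSV);m=cv2.inRange(hsv,(22,150,90),(32,255,255));n,_,st,ce=cv2.connectedComponentsWithStats(m)
    print([(st[i,4],ce[i].round().tolist()) for i in range(1,n) if st[i,4]>15])
    # registration of bin vs before (image shift of scene3/top3)
    o=cv2.imread(f'pics/{c}3.png')[:,:,::-1]
    sl=(slice(155,250),slice(268,328)) if c=="top" else (slice(200,275),slice(288,380))
    print("shift",cv2.phaseCorrelate(np.float32(cv2.cvtColor(np.ascontiguousarray(o[sl]),7)),np.float32(cv2.cvtColor(np.ascontiguousarray(im[sl]),7))))
a=cv2.imread('pics/top6.png');b=cv2.imread('pics/scene6.png')
cv2.imwrite('pics/both6.png',np.hstack([cv2.resize(a[155:265,268:400],(480,400),interpolation=3),cv2.resize(b[120:280,285:405],(300,400),interpolation=3)]))
E
```

```text
time_s: 23.95
tool_pos: [0.4779, 0.171, 0.3152]
tcp_rot: [0.78, 0.626, 0.0, 0.0]
ft_force: [1.0, 0.4, -0.9]
width: -0.0001
[0.47792162 0.17095674 0.31518225]
top lemon_1 [([362.0, 236.0], 0.89), ([401.0, 278.0], 0.86), ([365.0, 204.0], 0.76)]
top bin [([305.0, 204.0], 0.66), ([427.0, 239.0], 0.24)]
top tray [([358.0, 216.0], 0.68)]
top shutter_tab [([322.0, 199.0], 0.72)]
[(np.int32(19), [369.0, 203.0]), (np.int32(16), [376.0, 204.0]), (np.int32(17), [362.0, 229.0])]
shift ((0.36908680674272176, -0.07371301873964597), 0.35182655586136713)
scene lemon_1 [([346.0, 176.0], 0.73), ([331.0, 235.0], 0.28)]
scene bin [([332.0, 236.0], 0.75)]
scene tray [([338.0, 179.0], 0.64)]
scene shutter_tab [([335.0, 187.0], 0.7)]
[(np.int32(153), [348.0, 176.0])]
shift ((-0.0641831456790527, 0.3735402839783575), 0.1519552183151245)
```

Both lemons are in the tray at top-view (362,236) and (365,204). The bin shifted by less than 0.4 px (~1 mm) and the shutter is still up. I'll push the shutter down with the shut fingers.

```bash
python3 -c "
from h import *
go((.4243,-.0625,.29),77.5)"
```

```text
turn [-0.0006  0.0002 -0.001 ] shift mm [-238.8   -1.7   24.9] | t 24.45 F [-0.4  0.4  0.5] w -0.0003
```

```bash
set -e; python3 -m crank '[{"x":-20,"y":0,"z":0,"ax":0,"ay":0,"az":0},{"x":-40,"y":0,"z":0,"ax":0,"ay":0,"az":0},{"x":-50,"y":-1,"z":0,"ax":0,"ay":0,"az":0},{"x":-50,"y":-1,"z":0,"ax":0,"ay":0,"az":0},{"x":-40,"y":0,"z":0,"ax":0,"ay":0,"az":0},{"x":-26,"y":0,"z":10,"ax":0,"ay":0,"az":0},{"x":-13,"y":0,"z":15,"ax":0,"ay":0,"az":0},{"x":0,"y":0,"z":0,"ax":0,"ay":0,"az":0}]' 0
python3 -m crank '[{"x":0,"y":0,"z":15,"ax":0,"ay":0,"az":0},{"x":0,"y":0,"z":13,"ax":0,"ay":0,"az":0},{"x":0,"y":0,"z":8,"ax":0,"ay":0,"az":0},{"x":0,"y":0,"z":8,"ax":0,"ay":0,"az":0},{"x":0,"y":0,"z":8,"ax":0,"ay":0,"az":0},{"x":0,"y":0,"z":0,"ax":0,"ay":0,"az":0}]'
```

```text
time_s: 25.45
tool_pos: [0.4231, -0.0622, 0.2886]
tcp_rot: [0.78, 0.625, -0.001, -0.002]
ft_force: [-0.4, -0.1, -0.3]
width: -0.0001
time_s: 26.2
tool_pos: [0.4237, -0.0623, 0.2376]
tcp_rot: [0.78, 0.626, -0.0, -0.0]
ft_force: [0.7, 0.7, 0.5]
width: 0.0002
```

```bash
set -e; python3 -m crank '[{"x":0,"y":0,"z":8,"ax":0,"ay":0,"az":0},{"x":0,"y":0,"z":8,"ax":0,"ay":0,"az":0},{"x":0,"y":0,"z":8,"ax":0,"ay":0,"az":0}]'
python3 -m crank '[{"x":0,"y":0,"z":8,"ax":0,"ay":0,"az":0},{"x":0,"y":0,"z":6,"ax":0,"ay":0,"az":0},{"x":0,"y":0,"z":4,"ax":0,"ay":0,"az":0}]'
python3 -c "
from h import *
im=ctrl.capture('scene')
for t in ('shutter_tab','shutter'): print([(np.round(d['at']).tolist(),round(d['confidence'],2)) for d in ctrl.find_in(t,'scene')])
print(proj('scene',place([.437,-.007,-.217],[[0,-.058,.181],[0,-.058,.249]])))"
```

```text
time_s: 26.58
tool_pos: [0.4243, -0.0627, 0.214]
tcp_rot: [0.78, 0.626, 0.0, 0.001]
ft_force: [1.8, -0.7, 1.7]
width: -0.0001
time_s: 26.95
tool_pos: [0.4237, -0.0623, 0.1958]
tcp_rot: [0.78, 0.626, -0.0, -0.0]
ft_force: [0.2, -0.2, 2.0]
width: 0.0002
[([348.0, 202.0], 0.63)]
[([344.0, 203.0], 0.71)]
[[342.65379058 193.75225384]
 [343.19041977 180.69928108]]
```

```bash
set -e; python3 -m crank '[{"x":0,"y":0,"z":3,"ax":0,"ay":0,"az":0},{"x":0,"y":0,"z":2,"ax":0,"ay":0,"az":0},{"x":0,"y":0,"z":0,"ax":0,"ay":0,"az":0}]'
python3 -m crank '[{"x":0,"y":0,"z":1.5,"ax":0,"ay":0,"az":0},{"x":0,"y":0,"z":0,"ax":0,"ay":0,"az":0}]'
python3 -m crank '[{"x":0,"y":0,"z":1.5,"ax":0,"ay":0,"az":0},{"x":0,"y":0,"z":0,"ax":0,"ay":0,"az":0}]'
```

```text
time_s: 27.48
tool_pos: [0.4238, -0.0623, 0.191]
tcp_rot: [0.78, 0.626, -0.0, -0.0]
ft_force: [-0.4, -0.2, 0.6]
width: 0.0
time_s: 27.72
tool_pos: [0.424, -0.0624, 0.19]
tcp_rot: [0.78, 0.626, 0.0, 0.0]
ft_force: [-0.6, 0.2, 3.2]
width: 0.0001
time_s: 27.98
tool_pos: [0.4241, -0.0624, 0.1899]
tcp_rot: [0.78, 0.626, 0.0, 0.0]
ft_force: [-6.4, 2.4, 11.8]
width: -0.0002
```

The force rose to 11.8 N at z = 0.190, which is the shut height. I'll retreat to the side and take a final look.

```bash
set -e; python3 -m crank '[{"x":0,"y":0,"z":-5,"ax":0,"ay":0,"az":0},{"x":0,"y":0,"z":-30,"ax":0,"ay":0,"az":0},{"x":0,"y":0,"z":-50,"ax":0,"ay":0,"az":0},{"x":40,"y":-20,"z":-20,"ax":0,"ay":0,"az":0},{"x":55,"y":-10,"z":0,"ax":0,"ay":0,"az":0},{"x":55,"y":0,"z":0,"ax":0,"ay":0,"az":0},{"x":55,"y":0,"z":0,"ax":0,"ay":0,"az":0},{"x":50,"y":0,"z":0,"ax":0,"ay":0,"az":0}]' 0
python3 -m crank '[{"x":40,"y":0,"z":0,"ax":0,"ay":0,"az":0},{"x":20,"y":0,"z":0,"ax":0,"ay":0,"az":0},{"x":0,"y":0,"z":0,"ax":0,"ay":0,"az":0}]'
python3 - <<'E'
from h import *
for c in("top","scene"):
    im=ctrl.capture(c);cv2.imwrite(f'pics/{c}7.png',im[:,:,::-1])
    for t in ("pepper_mill","glass","garlic_bulb","lemon_1"): print(c,t,[(np.round(d["at"]).tolist(),round(d["confidence"],2)) for d in ctrl.find_in(t,c)][:3])
a=cv2.imread('pics/top7.png');b=cv2.imread('pics/scene7.png')
cv2.imwrite('pics/both7.png',np.hstack([cv2.resize(a[155:265,268:400],(480,400),interpolation=3),cv2.resize(b[120:280,285:405],(300,400),interpolation=3)]))
E
```

```text
time_s: 28.98
tool_pos: [0.4501, 0.1951, 0.2931]
tcp_rot: [0.78, 0.626, 0.0, 0.0]
ft_force: [0.9, -0.5, 1.3]
width: 0.0002
time_s: 29.35
tool_pos: [0.463, 0.252, 0.2929]
tcp_rot: [0.78, 0.626, -0.0, 0.0]
ft_force: [0.9, -0.5, 0.4]
width: -0.0002
top pepper_mill [([428.0, 239.0], 0.73), ([304.0, 202.0], 0.71)]
top glass [([378.0, 117.0], 0.74)]
top garlic_bulb [([217.0, 232.0], 0.79), ([325.0, 198.0], 0.37)]
top lemon_1 [([370.0, 205.0], 0.87), ([400.0, 279.0], 0.67), ([359.0, 235.0], 0.51)]
scene pepper_mill [([403.0, 136.0], 0.85)]
scene glass [([266.0, 137.0], 0.58)]
scene garlic_bulb [([322.0, 328.0], 0.61)]
scene lemon_1 [([433.0, 177.0], 0.89), ([352.0, 173.0], 0.57), ([383.0, 188.0], 0.5)]
```

View pics/both7.png

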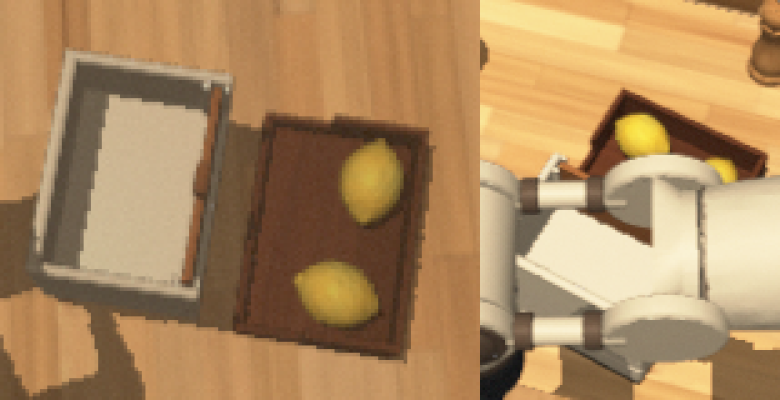

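The bin is empty and upright with the shutter down, and both lemons lie in the tray (crop 371,182 and 337,293).

```bash
python3 -c "
from station import ctrl
print(ctrl.finish_job(), ctrl.read_state()['time_s'])"
```

```text
the job is handed in; nothing more can be done
the job is handed in; nothing more can be done
```

I did the whole job in the order asked and handed it in at about 29.5 s on the robot's clock, against the 72 s limit. I raised the shutter by its tab and slid the tray to about 31 mm in front of the bin's foot, parallel and centred. I then rocked the bin to about 43° with shut fingers, eased it back and pushed the shutter down.

What the last checks showed:
- **Lemons:** the final pictures show the bin empty and both lemons lying in the tray.
- **Bin:** it stands upright. Compared with the picture from before the tilt, it moved by less than 0.4 px in each direction, about 1 mm.
- **Shutter:** it met its stop with about 12 N at the tab's shut height (190 mm).
- **Bystanders:** the pepper mill, glass and garlic bulb were found within a few pixels of where they started. The garlic in the scene view differed by 6 px, but by 1 px in the top view.
- **Forces:** the largest reading was about 16 N, while the bin was being lowered. I only read the force at the end of each move.

Three things went less than cleanly:
- The first move commands were refused because of their row format, and nothing moved.
- The wrist camera disagreed with the fixed cameras by about 4–6 mm in x, so I used the fixed ones.
- The arm hid part of the bin in the last scene picture, so the shut shutter is confirmed mainly by the top view and the force reading.

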